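Hook the shelf beam into the slotted bench rack and lock it

TASK

Take the small power unit that stands in the way out of the rack's bay and stand it upright on the bench, well clear of the rack. Then hook both tabs of the loose beam into the two slotted uprights and push the beam down at each end until both spring catches snap out over it, so that it is locked in the rack. Leave the socket strip, the phone and the round stand base where they are.

Things in the scene. Friction and masses are not known exactly. Their poses are not given: they have to be found in the camera images.
- rack: Fixed grey rack, two slotted uprights. Origin on the bench midway between them, in the plane of their front faces; x out of its back (away from the robot), y to its left upright, z up. Uprights: centred at y = +-100 mm, 44 wide, 175 tall, 36 deep, open behind; front wall 4 mm thick (x 0 to 4). Between them, open above a low tie bar (z 50). Base plate behind x = 0. Lower slots are only painted.
- slot_left (a point): Bottom edge of the open slot in the left (+y) upright, at mid-width, in the plane of the front face; axes as rack, at (0, 92, 117) mm there. The slot is 7.5 mm wide (y), 24 mm high (up from this point), through the 4 mm wall.
- slot_right (a point): The same for the right (-y) upright, at (0, -92, 117) mm in rack.
- ledge_left (a joint): How far the left spring ledge is pressed down, m: 0 at rest, 0.007 with the beam at its hard stop, range to 0.009. The ledge sticks 26 mm out of the left upright's front, y 87 to 113 mm, top at z = 102 mm at rest. Spring force upwards: 4 N at 0, 9.6 N at 0.007.
- ledge_right (a joint): The same for the right ledge (y -87 to -113 mm).
- catch_left (a joint): How far the left spring catch is pushed back (+x), m: 0 = out, 6 mm proud of the front face; about 0.006 while the beam's end plate holds it in. Steel block 12 mm wide at y = 112 mm, z 141.5 to 151.5 mm of rack; spring 0.3 to 0.9 N. The beam going in pushes it back; once the beam's top is pressed below z = 141.5 mm it springs out over the beam and locks it.
- catch_right (a joint): The same for the right catch, at y = -112 mm.
- beam_mid (a point): Centre (half-way up) of the loose metal beam: 244 mm long (y), 30 deep (x), 45 high, about 0.4 kg; x points to the side with the tabs (goes to the rack), y to its left end. A 4 mm end plate, 44 mm long, sits on the +x face at each end. Can be gripped across the 30 mm at mid-length. Locked, it is at (-19, 0, about 119) mm in rack; resting on the ledges, 4 to 6 mm higher.
- tab_left (a point): Root of the left tab: underside of its neck at the end plate's back face, mid-width; at (19, 92, -0.5) mm from beam_mid. Tab 5 mm wide (y); neck 8 mm high, 11 mm long (x); its last 5 mm has a lip hanging 12 mm below the neck. Height over the slot point: 12 to 16 mm to enter until x is level, then down; on the ledges at 7, locks at 1.5 and stays there, hard stop at 0.
- tab_right (a point): The same for the right tab, at (19, -92, -0.5) mm from beam_mid.
- unit_mid (a point): Centre (half-way up) of the standing power unit: plain grey box 56 (x) by 50 (y) by 130 mm high, 0.45 kg, vent slits on top; starts before the rack's bay in the beam's way. Can be gripped from above across the 50 mm. Well clear: centre over 165 mm to either side of the rack's middle, or over 140 mm before or behind the plane of the uprights' faces.
- socket_strip: Dark red socket strip, 55 x 260 x 35 mm, origin under its centre. Leave alone.
- phone: Black phone lying flat, 72 x 148 x 9 mm, origin under its centre. Leave alone.
- base_disc: Round steel stand base, 100 mm across, 35 mm high, origin under its centre. Leave alone.
- beam: The beam's own body (see beam_mid); origin under its centre, 22.5 mm below beam_mid, same axes.
- power_unit: The power unit's own body (see unit_mid); origin under its centre, 65 mm below unit_mid, same axes.
Things that resemble listed ones, but are neither listed nor needed, are in the scene too. There is more than one size of the beam; the job needs the largest.

How it is judged:
By the outcome, as a careful person would: the job done as asked, in the order asked, and still so for the second after the job is handed in, with the robot touching nothing.
It also fails if it takes over 72 s, if anything falls off the work surface, if the arm or the gripper's body presses on something with over 40 N, if the wrist force passes 120 N, or if a joint passes its speed limit or range.

ROBOT

A 7-joint arm with a two-finger parallel gripper is mounted at the origin on the work surface. World frame = base frame: x ahead of the robot, y to its left, z up, the work surface at z = 0. Lengths are in m, angles in rad, forces in N, time in s.
With the tool pointing down it reaches from about 0.425 to 0.925 m from the base axis. Payload 6.8 kg.
Tool frame: the origin (TCP) lies at the very end of the fingers, on their centre line; the grasp point (between the pads) lies 19 mm behind it; z points along the fingers, y is the line along which they close (so a half turn about z gives the same grasp; the last joint's range is limited). The gripper opens to 85 mm and grips with 20 to 120 N. Pads are 22 mm wide; open, the fingers measure 114 mm over their backs; the gripper's body (76 mm by 85 mm) begins 54 mm behind the grasp point. The pads swing forward as they close: fully open they stand 13 mm farther back than shut.
Start: joints at [-1.299, 0.477, 0.022, 1.555, -0.011, 1.109, -0.083], TCP at [0.25, 0.627, 0.231] pointing down, gripper open.
Joint ranges: [-2.96, 2.96], [-0.34, 2.1], [-1.41, 1.46], [0.24, 2.44], [-1.37, 4.51], [0.17, 1.92], [-2.96, 2.96]. Speed limits (rad/s): [2.39, 2.39, 3.14, 3.14, 3.14, 3.14, 3.14].

INTERFACE

Orientations are given as a unit quaternion [w, x, y, z].
In Python, from station import get_obs, read_camera, hand_in gives the robot as it stands.
- The arm moves only by the tool arm_command, never from a script. Its argument "commands" is one flat list of numbers, 7 for each row, row after row: the shift along the tool's x, y, z in m, then the turn, a rotation vector about the tool's x, y, z in degrees, then the opening, from 0 (shut) to 1 (fully open). In form: [tx, ty, tz, rx, ry, rz, fingers, tx, ty, tz, rx, ry, rz, fingers, ...]. A call has 1 to 8 rows; each row is the pose to reach, as a shift and turn from the pose commanded when the call began, along the tool's axes at that moment; what a row does not reach only later rows make up. A row lasts 1/10 s, in which the tool goes at most 50 mm and 8.59 degrees, less where a joint would pass 70% of its speed; a pose out of reach is approached as far as the arm can. A call with a gripper value outside its range is refused whole. The fingers move at their own pace and stop on an object; "force" is the grip in N (left out, the last holds). Time passes only in rows, so rows that repeat a pose let the fingers close. It gives the time, the measured TCP pose, the force, the opening and the grip force at its end, in the units of the state.
- get_obs(): the state, without advancing time (a new reading comes with each control period).
- read_camera(name): name is "scene" or "top" or "wrist"; returns a dict with "img" (400x640x3 uint8, red, green, blue), "camera_matrix" (3x3 intrinsics, pixels), "pose" (4x4, takes a point from camera to world coordinates). Camera axes: x right, y down, z forward; pixel columns grow to the right and rows downward; lengths in m; the calibration is good to about 2 mm. A picture is of the moment at which its call begins. There is no depth.
- hand_in(): hands the job in; it is judged then, once.
The state is a dict: "t": time; "q": joint angles; "joint_vel": joint speeds; "joint_torque": joint torques, N m; "eef_pos": TCP position; "tool_rot": TCP orientation; "contact_force": force on the tool from outside, world axes, zero at the start; "torque": the same for the moment, N m; "gripper_width": opening from 0.0 (shut) to 1.0 (fully open); "grasp_force": force on a finger pad.
Only numpy, scipy, OpenCV 4.12 (cv2) and the standard library are available. Lean on these libraries where they do the work, as an engineer would, in place of code of your own. Each camera call takes 0.05 s, during which the arm holds its last target. There are 200 camera calls.

## Working session

There is one attempt and no reset: what is moved stays moved. The work goes in short steps, Python scripts to look and compute and a tool call to move; the robot and the scene stay as the last step left them, time stands still between calls to the robot, and variables do not carry over. Pictures are saved under pics/ and viewed, at most 10 in all, crops included, and the job is handed in when it is done.

Besides the shell and the picture viewer there is one more tool, called after ">>>" as a command line: name --argument value ..., lists and objects as JSON in quotes. arm_command: Moves the arm, as the interface text tells. Its arguments: {"type":"object","properties":{"commands":{"type":"array","items":{"type":"number"}},"force":{"type":"number"}},"required":["commands"]}

```bash
mkdir -p pics; ls; python3 - <<'E'
from station import get_obs, read_camera
import cv2, numpy as np, pickle
o=get_obs(); print({k:np.round(v,3) for k,v in o.items()})
d={n:read_camera(n) for n in ("scene","top")}
pickle.dump(d,open("d0.pkl","wb"))
for n in d:
    cv2.imwrite(f"pics/{n}0.png",d[n]["img"][...,::-1]); print(n,d[n]["camera_matrix"].round(1).tolist(),d[n]["pose"].round(3).tolist())
E
```

```text
pics
{'t': np.float64(0.0), 'q': array([-1.299,  0.478,  0.022,  1.556, -0.011,  1.109, -0.083]), 'joint_vel': array([ 0.002, -0.001, -0.   , -0.   ,  0.002,  0.   , -0.   ]), 'joint_torque': array([-2.0000e-03, -5.9644e+01,  1.6070e+00, -2.8120e+01,  1.2000e-02,
        9.0000e-03,  0.0000e+00]), 'eef_pos': array([0.25 , 0.626, 0.23 ]), 'tool_rot': array([-0.   ,  0.189,  0.982, -0.001]), 'contact_force': array([ 0.023, -0.049, -0.222]), 'torque': array([-0.002, -0.01 ,  0.01 ]), 'grasp_force': np.float64(0.0), 'gripper_width': np.float64(1.0)}
scene [[385.6, 0.0, 322.3], [0.0, 385.6, 195.6], [0.0, 0.0, 1.0]] [[-0.808, 0.321, -0.495, 1.086], [0.59, 0.447, -0.673, 0.861], [0.005, -0.835, -0.55, 0.774], [0.0, 0.0, 0.0, 1.0]]
top [[490.4, 0.0, 317.3], [0.0, 490.4, 199.3], [0.0, 0.0, 1.0]] [[0.022, -0.988, 0.15, 0.227], [-1.0, -0.025, -0.019, 0.033], [0.023, -0.15, -0.988, 1.789], [0.0, 0.0, 0.0, 1.0]]
```

View pics/scene0.png

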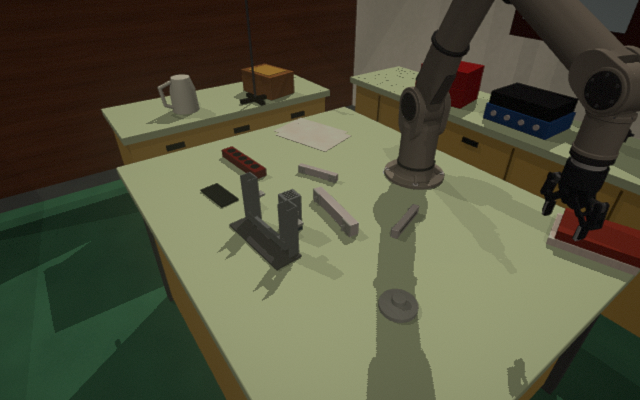

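View pics/top0.png

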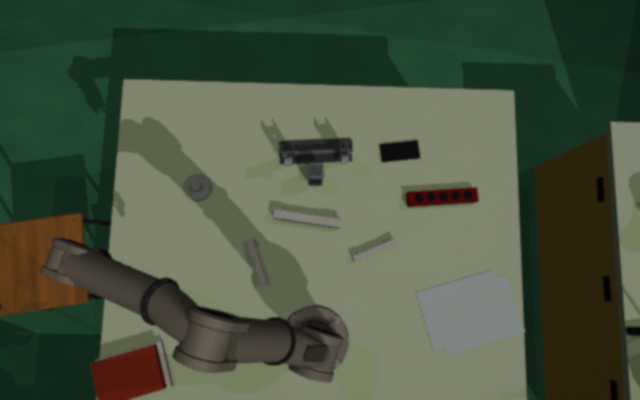

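The scene view shows the rack at (270,230) with the largest beam at (335,210). The top view shows the rack at (316,150), the unit at (316,175) and the beam at (306,217). I'll enlarge both.

```bash
python3 - <<'E'
import cv2, numpy as np, pickle
d=pickle.load(open("d0.pkl","rb"))
g=lambda im:np.clip(255*(im/255.)**0.6,0,255).astype(np.uint8)
a=g(d["top"]["img"][130:235,260:370,::-1]); b=g(d["scene"]["img"][165:275,225:365,::-1])
cv2.imwrite("pics/c_top.png",cv2.resize(a,None,fx=5.5,fy=5.5,interpolation=cv2.INTER_CUBIC))
cv2.imwrite("pics/c_scene.png",cv2.resize(b,None,fx=5.4,fy=5.4,interpolation=cv2.INTER_CUBIC))
E
```

```text
(no output)
```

View pics/c_top.png

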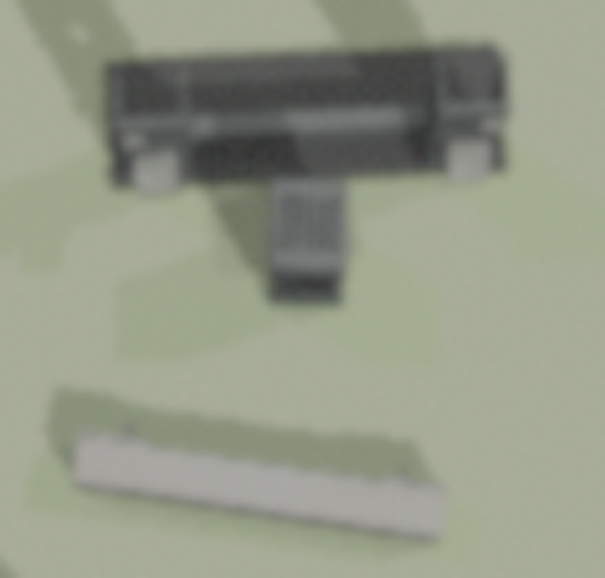

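View pics/c_scene.png

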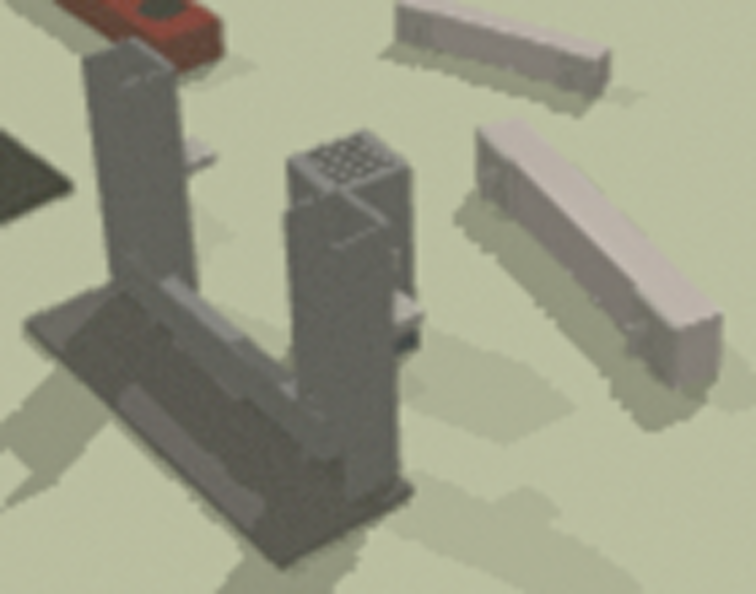

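The top crop shows the unit's top at crop (275..343,183..268), the ledges at (158,172) and (468,160), and the beam's top corners at (80,435), (445,487), (437,540) and (75,485). The tabs already face the rack, and I'll cast these pixels onto their planes.

```bash
cat > h.py <<'E'
import numpy as np, cv2, pickle
from scipy.spatial.transform import Rotation as R
def cast(c,uv,z):
    K,P=c["camera_matrix"],c["pose"]
    uv=np.atleast_2d(uv).astype(float)
    d=np.c_[uv,np.ones(len(uv))]@np.linalg.inv(K).T@P[:3,:3].T
    return P[:3,3]+d*((z-P[2,3])/d[:,2])[:,None]
def proj(c,X):
    P=c["pose"]; p=(np.atleast_2d(X)-P[:3,3])@P[:3,:3]@c["camera_matrix"].T
    return p[:,:2]/p[:,2:]
def tool():
    from station import get_obs
    o=get_obs(); q=o["tool_rot"]; return o,np.array(o["eef_pos"]),R.from_quat(np.r_[q[1:],q[0]])
def down(yaw): # tool down, tool y axis at world angle yaw (deg)
    a=np.radians(yaw); y=np.array([np.cos(a),np.sin(a),0]); z=np.array([0,0,-1.]); return R.from_matrix(np.c_[np.cross(y,z),y,z])
def move(pos,rot):
    o,p,r=tool(); t=r.inv().apply(np.array(pos)-p); w=(r.inv()*rot).as_rotvec(degrees=True)
    print("t",round(o["t"],2),"at",p.round(4),"shift mm",(t*1e3).round(1),"turn",w.round(2))
E
python3 - <<'E'
from h import *
c=pickle.load(open("d0.pkl","rb"))["top"]
f=lambda pts,z:cast(c,np.array(pts)/5.5+[260,130]-.4,z).round(4)[:,:2].tolist()
print("beam",f([(80,435),(445,487),(437,540),(75,485)],.045))
print("unit",f([(275,183),(343,183),(343,268),(273,268)],.13))
print("ledge",f([(135,193),(180,193),(447,180),(490,180)],.102))
print("ledge-front-bottom of uprights, plate",f([(108,63),(505,45)],.175))
o,p,r=tool(); print(r.as_matrix().round(3).tolist())
E
```

```text
beam [[0.4546, 0.1528], [0.4263, -0.0855], [0.3916, -0.0808], [0.4218, 0.1549]]
unit [[0.6063, 0.0301], [0.6075, -0.0127], [0.553, -0.0138], [0.5519, 0.03]]
ledge [[0.6038, 0.1192], [0.6045, 0.0905], [0.6176, -0.08], [0.6184, -0.1076]]
ledge-front-bottom of uprights, plate [[0.6688, 0.1347], [0.6871, -0.1098]]
[[-0.929, 0.371, -0.0], [0.371, 0.929, -0.002], [-0.0, -0.002, -1.0]]
```

```bash
python3 - <<'E'
from h import *
move([.535,.007,.26],down(93))
E
```

```text
t 0.1 at [0.25   0.6264 0.2304] shift mm [-494.3 -469.7  -28.7] turn [-1.000e-01 -1.000e-02 -2.476e+01]
```

>>> arm_command --commands '[-0.04, -0.04, -0.029, 0, 0, -8, 1, -0.075, -0.07, -0.029, 0, 0, -16, 1, -0.11, -0.1, -0.029, 0, 0, -24.8, 1, -0.145, -0.135, -0.029, 0, 0, -24.8, 1, -0.18, -0.17, -0.029, 0, 0, -24.8, 1, -0.215, -0.205, -0.029, 0, 0, -24.8, 1, -0.25, -0.238, -0.029, 0, 0, -24.8, 1, -0.285, -0.271, -0.029, 0, 0, -24.8, 1]'

```text
t: 0.9
eef_pos: [0.4148, 0.2673, 0.2602]
tool_rot: [-0.0, -0.026, 1.0, -0.0]
contact_force: [2.0, -0.1, 0.5]
gripper_width: 0.998
grasp_force: 0.0
```

```bash
python3 - <<'E'
from h import *
move([.535,.007,.26],down(93))
E
```

```text
t 0.9 at [0.4148 0.2673 0.2602] shift mm [-1.063e+02 -2.663e+02  2.000e-01] turn [-0.   -0.01  0.03]
```

>>> arm_command --commands '[-0.018, -0.045, 0, 0, 0, 0, 1, -0.036, -0.09, 0, 0, 0, 0, 1, -0.054, -0.135, 0, 0, 0, 0, 1, -0.072, -0.18, 0, 0, 0, 0, 1, -0.09, -0.225, 0, 0, 0, 0, 1, -0.106, -0.266, 0, 0, 0, 0, 1, -0.106, -0.266, 0, 0, 0, 0, 1, -0.106, -0.266, 0, 0, 0, 0, 1]'

```text
t: 1.7
eef_pos: [0.5342, 0.0085, 0.2599]
tool_rot: [-0.0, -0.025, 1.0, -0.0]
contact_force: [0.3, -0.1, 0.1]
gripper_width: 1.0
grasp_force: 0.0
```

```bash
python3 - <<'E'
from h import *
from station import read_camera
d={n:read_camera(n) for n in ("wrist","top")}; pickle.dump(d,open("d1.pkl","wb"))
c=d["wrist"]; print(tool()[1].round(4),c["pose"].round(3).tolist(),c["camera_matrix"].round(1).tolist())
g=lambda im:np.clip(255*(im/255.)**0.6,0,255).astype(np.uint8)
cv2.imwrite("pics/w1.png",g(c["img"])[...,::-1])
E
```

```text
[0.5339 0.0108 0.2599] [[-0.05, 0.961, 0.272, 0.465], [0.999, 0.048, 0.013, 0.005], [-0.0, 0.272, -0.962, 0.404], [0.0, 0.0, 0.0, 1.0]] [[285.6, 0.0, 317.3], [0.0, 285.6, 201.9], [0.0, 0.0, 1.0]]
```

View pics/w1.png

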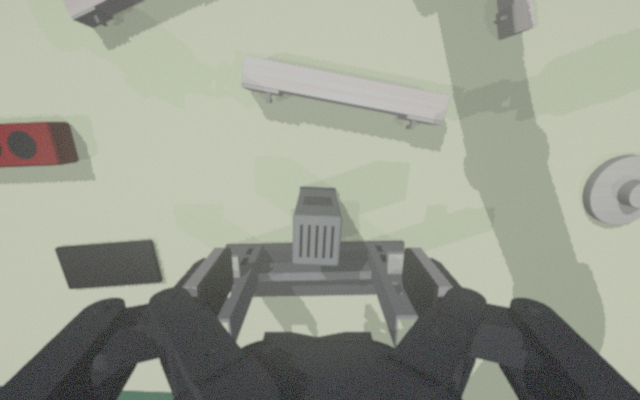

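The wrist view shows the unit's top at about (297,219), (339,219), (338,265) and (293,263). The beam's top runs from (245,58) to (446,95). I'll cast these and compare them with the first estimates.

```bash
python3 - <<'E'
from h import *
d=pickle.load(open("d1.pkl","rb")); c=d["wrist"]
print("unit",cast(c,[(297,219),(339,219),(338,265),(293,263)],.13).round(4).tolist())
g=cv2.cvtColor(c["img"],cv2.COLOR_RGB2HSV)
reg=c["img"][50:135,235:455].astype(int)
print("beam bright px",c["img"][85,330],"bench",c["img"][140,200],"front face",c["img"][100,345])
# beam top: low-saturation bright
hsv=g[45:135,235:455]; m=((hsv[...,1]<28)&(hsv[...,2]>cv2.cvtColor(c["img"][85:86,330:331],cv2.COLOR_RGB2HSV)[0,0,2]-25)).astype(np.uint8)
n,l,s,ce=cv2.connectedComponentsWithStats(m); k=1+s[1:,4].argmax()
pts=np.argwhere(l==k)[:,::-1]+[235,45]; r=cv2.minAreaRect(pts.astype(np.float32)); print(s[k],r)
b=cast(c,cv2.boxPoints(r),.045); print("beam",b.round(4).tolist(),b.mean(0).round(4))
print("unit hsv",g[245,300],g[205,317],g[280,317], tool()[1].round(4))
E
```

```text
unit [[0.5615, -0.0113, 0.13], [0.5594, 0.0312, 0.13], [0.6109, 0.0337, 0.13], [0.611, -0.014, 0.13]]
beam bright px [161 162 161] bench [161 166 145] front face [159 163 159]
[   7   10  208   67 5683] ((344.0687255859375, 89.56169128417969), (209.2457733154297, 30.6568660736084), 10.954063415527344)
beam [[0.4289, -0.0897, 0.045], [0.3966, -0.0822, 0.045], [0.4272, 0.1588, 0.045], [0.4615, 0.1578, 0.045]] [0.4286 0.0362 0.045 ]
unit hsv [60  5 55] [23 15 67] [72 17 77] [0.5339 0.0108 0.2599]
```

>>> arm_command --commands '[-0.025, -0.002, 0.01, 0, 0, 0, 1, -0.048, -0.002, 0.02, 0, 0, 0, 1, -0.048, -0.002, 0.05, 0, 0, 0, 1, -0.048, -0.002, 0.08, 0, 0, 0, 1, -0.048, -0.002, 0.09, 0, 0, 0, 1, -0.048, -0.002, 0.09, 0, 0, 0, 1, -0.048, -0.002, 0.09, 0, 0, 0, 1]'

```text
t: 2.5
eef_pos: [0.583, 0.0109, 0.1714]
tool_rot: [0.001, -0.027, 1.0, 0.0]
contact_force: [0.2, 0.3, 1.0]
gripper_width: 0.998
grasp_force: 0.0
```

```bash
python3 - <<'E'
from h import *
move([.583,.009,.088],down(93))
E
```

```text
t 2.5 at [0.583  0.0109 0.1714] shift mm [ 0.2 -1.9 83.4] turn [0.02 0.08 0.1 ]
```

>>> arm_command --commands '[0, -0.002, 0.03, 0, 0, 0, 1, 0, -0.002, 0.06, 0, 0, 0, 1, 0, -0.002, 0.083, 0, 0, 0, 1, 0, -0.002, 0.083, 0, 0, 0, 1, 0, -0.002, 0.083, 0, 0, 0, 0.4, 0, -0.002, 0.083, 0, 0, 0, 0.3, 0, -0.002, 0.083, 0, 0, 0, 0.3, 0, -0.002, 0.083, 0, 0, 0, 0.3]' --force 50

```text
t: 3.3
eef_pos: [0.5842, 0.0086, 0.0896]
tool_rot: [0.002, -0.027, 1.0, 0.0]
contact_force: [-1.5, 0.5, 5.2]
gripper_width: 0.583
grasp_force: 50.8
```

>>> arm_command --commands '[0, 0, -0.03, 0, 0, 0, 0.3, 0.01, 0, -0.07, 0, 0, 0, 0.3, 0.015, 0, -0.11, 0, 0, 0, 0.3, 0.012, 0.05, -0.12, 0, 0, 0, 0.3, 0.012, 0.1, -0.12, 0, 0, 0, 0.3, 0.012, 0.15, -0.12, 0, 0, 0, 0.3, 0.012, 0.2, -0.12, 0, 0, 0, 0.3, 0.012, 0.243, -0.12, 0, 0, 0, 0.3]'

```text
t: 4.1
eef_pos: [0.5565, 0.2529, 0.2077]
tool_rot: [-0.0, -0.027, 1.0, 0.0]
contact_force: [1.4, 0.1, -6.1]
gripper_width: 0.588
grasp_force: 54.4
```

>>> arm_command --commands '[0, 0, 0.0, 0, 0, 0, 0.3, 0, 0, 0, 0, 0, 0, 0.3, 0, 0, 0.04, 0, 0, 0, 0.3, 0, 0, 0.08, 0, 0, 0, 0.3, 0, 0, 0.1, 0, 0, 0, 0.3, 0, 0, 0.11, 0, 0, 0, 0.3, 0, 0, 0.11, 0, 0, 0, 0.3]'

```text
t: 4.8
eef_pos: [0.5573, 0.2483, 0.0964]
tool_rot: [-0.001, -0.026, 1.0, -0.001]
contact_force: [0.2, -0.3, -5.2]
gripper_width: 0.587
grasp_force: 54.7
```

```bash
python3 - <<'E'
from h import *
move([.56,.25,.0896],down(93)); print(tool()[0]["contact_force"])
E
```

```text
t 4.8 at [0.5573 0.2483 0.0964] shift mm [-2.8  1.6  6.8] turn [-0.1  -0.11 -0.06]
[ 0.23879718 -0.303315   -5.16379429]
```

>>> arm_command --commands '[0, 0, 0.003, 0, 0, 0, 0.3, 0, 0, 0.0065, 0, 0, 0, 0.3, 0, 0, 0.0075, 0, 0, 0, 0.3, 0, 0, 0.0075, 0, 0, 0, 0.3]'

```text
t: 5.2
eef_pos: [0.5579, 0.2503, 0.0902]
tool_rot: [0.0, -0.027, 1.0, 0.0]
contact_force: [0.3, 0.6, -5.6]
gripper_width: 0.585
grasp_force: 54.7
```

Weight is still on the gripper, so I'll lower a little more.

>>> arm_command --commands '[0, 0, 0.001, 0, 0, 0, 0.3, 0, 0, 0.002, 0, 0, 0, 0.3, 0, 0, 0.002, 0, 0, 0, 0.3]'

```text
t: 5.5
eef_pos: [0.5584, 0.2506, 0.0897]
tool_rot: [0.001, -0.026, 1.0, 0.001]
contact_force: [-4.9, -0.9, 8.5]
gripper_width: 0.584
grasp_force: 56.1
```

Contact. Now I'll release and rise.

>>> arm_command --commands '[0, 0, 0, 0, 0, 0, 0.7, 0, 0, 0, 0, 0, 0, 1, 0, 0, 0, 0, 0, 0, 1, 0, 0, 0, 0, 0, 0, 1, 0, 0, -0.03, 0, 0, 0, 1, 0, 0, -0.08, 0, 0, 0, 1, 0, 0, -0.13, 0, 0, 0, 1, 0, 0, -0.17, 0, 0, 0, 1]'

```text
t: 6.3
eef_pos: [0.5582, 0.2502, 0.2608]
tool_rot: [0.001, -0.026, 1.0, 0.001]
contact_force: [1.1, -0.2, 0.9]
gripper_width: 1.0
grasp_force: 0.0
```

```bash
python3 - <<'E'
from h import *
# beam: yaw ~ -7 ; tool y along beam x or opposite
move([.45,.036,.26],down(-7)); move([.45,.036,.26],down(173)); print(tool()[0]["q"].round(2))
E
```

```text
t 6.3 at [0.5582 0.2502 0.2608] shift mm [ 119.4 -208.2    0.4] turn [1.5000e-01 4.0000e-02 1.0002e+02]
t 6.3 at [0.5582 0.2502 0.2608] shift mm [ 119.4 -208.2    0.4] turn [-4.000e-02  1.400e-01 -7.998e+01]
[-0.71  0.35  0.24  1.7  -0.09  1.11  1.18]
```

>>> arm_command --commands '[0.02, -0.03, 0, 0, 0, 8.5, 1, 0.035, -0.06, 0, 0, 0, 17, 1, 0.05, -0.09, 0, 0, 0, 25.5, 1, 0.065, -0.12, 0, 0, 0, 34, 1, 0.08, -0.15, 0, 0, 0, 42.5, 1, 0.095, -0.18, 0, 0, 0, 51, 1, 0.11, -0.2, 0, 0, 0, 59.5, 1, 0.12, -0.208, 0, 0, 0, 68, 1]'

```text
t: 7.1
eef_pos: [0.4479, 0.0336, 0.2578]
tool_rot: [-0.0, 0.541, 0.841, 0.0]
contact_force: [0.4, 0.4, 0.9]
gripper_width: 0.998
grasp_force: 0.0
```

>>> arm_command --commands '[0, 0, 0, 0, 0, 8.5, 1, 0, 0, 0, 0, 0, 17, 1, 0, 0, 0, 0, 0, 25.5, 1, 0, 0, 0, 0, 0, 32, 1, 0, 0, 0, 0, 0, 32, 1, 0, 0, 0, 0, 0, 32, 1]'

```text
t: 7.7
eef_pos: [0.4489, 0.036, 0.2578]
tool_rot: [-0.0, 0.748, 0.664, 0.0]
contact_force: [-0.4, -1.0, 0.7]
gripper_width: 0.997
grasp_force: 0.0
```

```bash
python3 - <<'E'
from h import *
from station import read_camera
d={n:read_camera(n) for n in ("wrist","top","scene")}; pickle.dump(d,open("d2.pkl","wb"))
c=d["wrist"]; move([.426,.036,.10],down(-7)); print(c["pose"].round(3).tolist())
g=lambda im:np.clip(255*(im/255.)**0.6,0,255).astype(np.uint8)
cv2.imwrite("pics/w2.png",g(c["img"])[...,::-1])
E
```

```text
t 7.85 at [0.4489 0.036  0.2578] shift mm [ -2.8 -22.7 157.8] turn [ 0.   -0.    0.14]
[[0.993, -0.114, -0.032, 0.457], [-0.119, -0.955, -0.271, 0.104], [0.0, 0.273, -0.962, 0.402], [0.0, 0.0, 0.0, 1.0]]
```

View pics/w2.png

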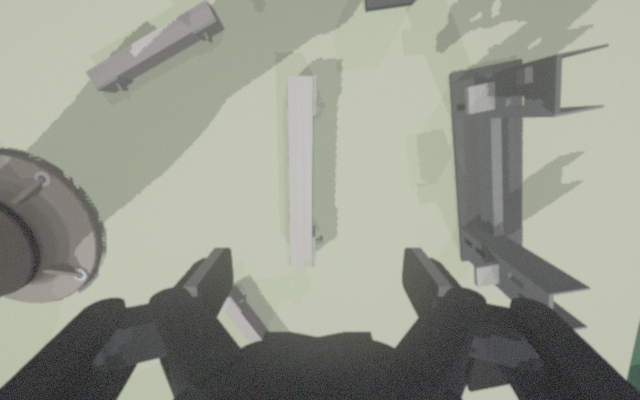

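The wrist view shows the beam upright at columns 289 to 315 and rows 76 to 265. The ledges are at (482,97) and (487,274). I'll measure the beam by mask and zoom on the ledges.

```bash
python3 - <<'E'
from h import *
c=pickle.load(open("d2.pkl","rb"))["wrist"]; im=c["img"]
s=cv2.cvtColor(im,cv2.COLOR_RGB2LAB).astype(float)
for v in (95,130,170,210,250): print(v,[f"{int(a)}/{int(b)}" for a,b in zip(s[v,282:324,0],s[v,282:324,2])][::1])
print("col300",[f"{i}:{int(s[i,301,2])}" for i in list(range(70,82))+list(range(258,272))])
g=lambda im:np.clip(255*(im/255.)**0.6,0,255).astype(np.uint8)
z=np.vstack([g(im[60:130,450:600]),g(im[225:295,450:600])])[...,::-1]
cv2.imwrite("pics/w2z.png",cv2.resize(z,None,fx=4.2,fy=4.2,interpolation=cv2.INTER_CUBIC))
E
```

```text
95 ['162/141', '160/141', '156/141', '156/140', '150/139', '158/135', '168/131', '167/130', '167/131', '169/131', '167/130', '167/131', '165/131', '167/131', '168/130', '170/131', '167/130', '169/130', '168/130', '168/130', '164/131', '170/131', '169/130', '168/129', '169/130', '170/129', '168/130', '167/130', '165/129', '165/130', '153/131', '146/130', '153/131', '152/132', '140/134', '126/136', '119/137', '124/138', '128/138', '132/138', '135/138', '135/139']
130 ['161/142', '157/141', '152/140', '152/139', '151/140', '153/138', '158/133', '168/130', '169/130', '168/130', '165/130', '165/130', '165/129', '167/131', '168/130', '168/130', '171/130', '171/130', '169/130', '168/130', '167/131', '170/130', '170/130', '172/130', '169/129', '172/129', '170/130', '169/129', '169/130', '163/130', '147/131', '130/135', '131/137', '132/140', '138/139', '134/138', '134/139', '136/139', '137/139', '135/139', '135/139', '134/139']
170 ['165/141', '161/141', '156/140', '154/141', '154/140', '154/140', '161/136', '167/131', '169/130', '172/130', '169/131', '169/130', '170/131', '168/130', '167/130
[... 815 characters left out ...]
 '170/141', '171/142', '168/142', '163/138', '164/134', '169/132', '168/130', '168/130', '167/130', '169/130', '169/131', '167/130', '167/131', '170/131', '168/132', '167/130', '167/130', '167/130', '167/132', '166/130', '165/130', '170/130', '167/130', '167/131', '166/130', '156/131', '142/131', '149/131', '148/133', '139/136', '142/139', '149/140', '157/138', '163/139', '173/140', '173/140', '175/140', '174/140']
col300 ['70:141', '71:140', '72:138', '73:138', '74:139', '75:133', '76:131', '77:130', '78:131', '79:131', '80:130', '81:131', '258:131', '259:131', '260:131', '261:131', '262:131', '263:131', '264:131', '265:131', '266:136', '267:141', '268:142', '269:142', '270:142', '271:142']
```

View pics/w2z.png

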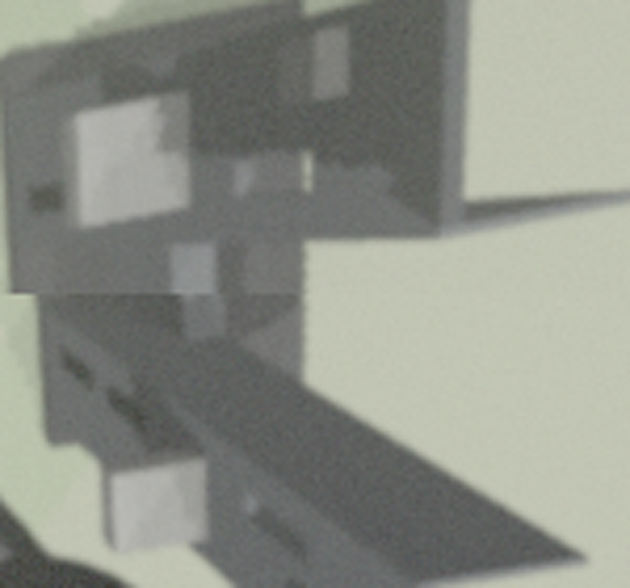

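The zoom shows the left ledge's top at zoom (75,115), (188,93), (190,208), (80,228). The right ledge is at (110,472), (205,460), (205,540), (115,550).

```bash
python3 - <<'E'
from h import *
c=pickle.load(open("d2.pkl","rb"))["wrist"]
L=np.array([(75,115),(188,93),(190,208),(80,228)])/4.2+[450-.4,60-.4]
Rr=(np.array([(110,472),(205,460),(205,540),(115,550)])-[0,294])/4.2+[450-.4,225-.4]
l,r=cast(c,L,.102),cast(c,Rr,.102)
print(l.round(4)[:,:2].tolist(),r.round(4)[:,:2].tolist())
lm,rm=l.mean(0),r.mean(0); d=lm-rm; yaw=np.degrees(np.arctan2(-d[0],d[1])); print("len",np.linalg.norm(d[:2]),"rack yaw",yaw,"origin",(lm+rm)[:2]/2+.013*np.array([np.cos(np.radians(yaw)),np.sin(np.radians(yaw))]))
e1=cast(c,[(287.5,130),(288.3,170),(289.4,210)],.045); e2=cast(c,[(311.7,130),(311.2,170),(311.2,210)],.045)
m=(e1+e2)/2; dd=m[0]-m[2]; print("beam centre pts",m.round(4).tolist(),"w",np.linalg.norm(e2-e1,axis=1),"yaw",np.degrees(np.arctan2(-dd[0],dd[1])))
en=cast(c,[(300,74.7),(302,265.8)],.045); print("ends",en.round(4).tolist(),np.linalg.norm(en[0]-en[1]),en.mean(0))
E
```

```text
[[0.6068, 0.1185], [0.6327, 0.1202], [0.6345, 0.0944], [0.6086, 0.0929]] [[0.6211, -0.0803], [0.6471, -0.0797], [0.6484, -0.1051], [0.6233, -0.1053]]
len 0.1995986199945098 rack yaw 4.105292695970278 origin [0.64076557 0.00785952]
beam centre pts [[0.4346, 0.0962, 0.045], [0.4282, 0.0479, 0.045], [0.4218, -0.0044, 0.045]] w [0.02929944 0.02879137 0.02850421] yaw -7.269009519669229
ends [[0.4435, 0.1574, 0.045], [0.4132, -0.0849, 0.045]] 0.2442424846104688 [0.42835263 0.03623464 0.045     ]
```

>>> arm_command --commands '[-0.003, -0.01, 0.04, 0, 0, 0, 1, -0.003, -0.022, 0.08, 0, 0, 0, 1, -0.003, -0.022, 0.12, 0, 0, 0, 1, -0.003, -0.022, 0.16, 0, 0, 0, 1, -0.003, -0.022, 0.19, 0, 0, 0, 1, -0.003, -0.022, 0.19, 0, 0, 0, 1, -0.003, -0.022, 0.19, 0, 0, 0, 1]'

```text
t: 8.55
eef_pos: [0.4268, 0.0355, 0.0681]
tool_rot: [-0.0, 0.749, 0.663, -0.001]
contact_force: [0.6, -0.1, 0.7]
gripper_width: 1.0
grasp_force: 0.0
```

```bash
python3 - <<'E'
from h import *
move([.427,.036,.008],down(-7.1)); print(tool()[0]["contact_force"].round(1),tool()[0]["q"].round(2))
E
```

```text
t 8.55 at [0.4268 0.0355 0.0681] shift mm [ 0.6  0.2 60.1] turn [-0.04  0.04  0.15]
[ 0.6 -0.1  0.7] [-0.59  0.36  0.43  2.28 -0.28  0.55 -0.06]
```

>>> arm_command --commands '[0, 0, 0.03, 0, 0, 0, 1, 0, 0, 0.055, 0, 0, 0, 1, 0, 0, 0.06, 0, 0, 0, 1, 0, 0, 0.06, 0, 0, 0, 1, 0, 0, 0.06, 0, 0, 0, 0.3, 0, 0, 0.06, 0, 0, 0, 0.1, 0, 0, 0.06, 0, 0, 0, 0.1, 0, 0, 0.06, 0, 0, 0, 0.1]' --force 70

```text
t: 9.35
eef_pos: [0.4273, 0.036, 0.0085]
tool_rot: [0.0, 0.749, 0.663, 0.001]
contact_force: [-9.8, -2.5, 23.0]
gripper_width: 0.341
grasp_force: 67.6
```

>>> arm_command --commands '[0, 0, 0, 0, 0, 0, 0.1, 0, 0, 0, 0, 0, 0, 0.1]'

```text
t: 9.55
eef_pos: [0.4273, 0.0359, 0.0085]
tool_rot: [0.0, 0.749, 0.663, 0.001]
contact_force: [-0.8, 0.8, 9.1]
gripper_width: 0.346
grasp_force: 68.8
```

>>> arm_command --commands '[0, 0, -0.03, 0, 0, 0, 0.1, 0, 0, -0.07, 0, 0, 0, 0.1, 0, 0, -0.108, 0, 0, 0, 0.1, 0, 0, -0.108, 0, 0, 0, 0.1]'

```text
t: 9.95
eef_pos: [0.4291, 0.0362, 0.1192]
tool_rot: [0.001, 0.749, 0.663, 0.003]
contact_force: [1.1, 0.2, -3.6]
gripper_width: 0.339
grasp_force: 71.3
```

```bash
python3 - <<'E'
from h import *
move([.577,.0033,.1175],down(4.1)); print(tool()[0]["contact_force"].round(1),tool()[0]["torque"].round(2))
E
```

```text
t 9.95 at [0.4291 0.0362 0.1192] shift mm [-14.7 150.8   2.6] turn [  0.38  -0.17 -11.08]
[ 1.1  0.2 -3.6] [ 0.   -0.06 -0.02]
```

>>> arm_command --commands '[-0.003, 0.03, 0, 0, 0, -3, 0.1, -0.006, 0.07, 0, 0, 0, -7, 0.1, -0.01, 0.11, 0, 0, 0, -11.1, 0.1, -0.0145, 0.14, 0.002, 0, 0, -11.1, 0.1, -0.0145, 0.151, 0.002, 0, 0, -11.1, 0.1, -0.0145, 0.151, 0.002, 0, 0, -11.1, 0.1, -0.0145, 0.151, 0.002, 0, 0, -11.1, 0.1, -0.0145, 0.151, 0.002, 0, 0, -11.1, 0.1]'

```text
t: 10.75
eef_pos: [0.5729, 0.0035, 0.1131]
tool_rot: [-0.001, 0.681, 0.732, -0.001]
contact_force: [-0.2, -0.6, -4.3]
gripper_width: 0.34
grasp_force: 71.0
```

```bash
python3 - <<'E'
from h import *
from station import read_camera
d={n:read_camera(n) for n in ("wrist","top","scene")}; pickle.dump(d,open("d3.pkl","wb"))
c=d["wrist"]; move([.577,.0033,.1175],down(4.1)); print(tool()[0]["contact_force"].round(1))
g=lambda im:np.clip(255*(im/255.)**0.6,0,255).astype(np.uint8)
z=g(c["img"])[...,::-1]
cv2.imwrite("pics/w3.png",cv2.resize(z[20:380,240:560],None,fx=1.66,fy=1.66,interpolation=cv2.INTER_CUBIC))
E
```

```text
t 10.9 at [0.5739 0.0035 0.1138] shift mm [-0.4  3.  -3.7] turn [-0.03 -0.03  0.07]
[ 0.4 -0.2 -3.9]
```

View pics/w3.png

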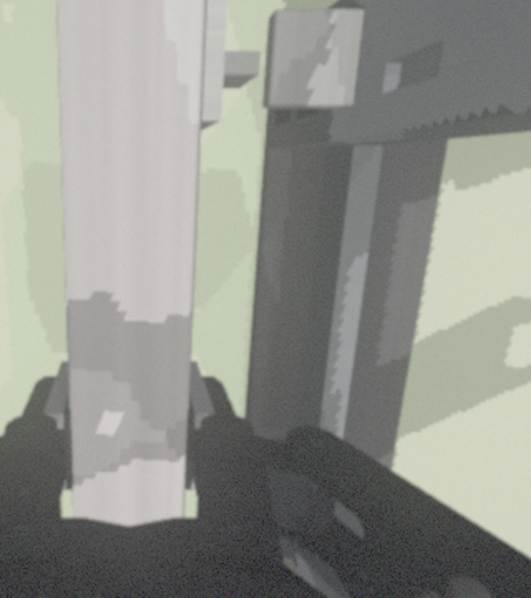

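The near view shows the left tab at crop (240,68), the left ledge at (315,58) and the slot on the front face near (420,62). I'll get row profiles for the tab, ledge and slot.

```bash
python3 - <<'E'
from h import *
c=pickle.load(open("d3.pkl","rb"))["wrist"]
g=cv2.GaussianBlur(cv2.cvtColor(c["img"],cv2.COLOR_RGB2GRAY),(3,1),0)
for u in (378,384,390): print("tab",u,40,g[40:80,u].tolist())
for u in (412,440): print("ledge",u,18,g[18:92,u].tolist())
print("slot")
for v in range(38,80,2): print(v,g[v,458:520:2].tolist())
E
```

```text
tab 378 40 [183, 183, 184, 183, 184, 183, 184, 184, 183, 180, 161, 136, 128, 124, 125, 124, 124, 125, 124, 126, 126, 124, 126, 121, 110, 95, 83, 80, 78, 80, 79, 80, 101, 150, 178, 185, 183, 185, 185, 185]
tab 384 40 [171, 172, 174, 171, 173, 175, 174, 173, 175, 169, 154, 133, 125, 124, 125, 124, 123, 125, 124, 122, 125, 124, 122, 121, 109, 93, 83, 78, 79, 79, 81, 89, 114, 154, 177, 181, 181, 180, 179, 180]
tab 390 40 [171, 171, 171, 172, 172, 170, 170, 172, 172, 166, 153, 133, 125, 123, 123, 123, 123, 123, 125, 124, 125, 123, 123, 121, 109, 92, 84, 93, 119, 145, 159, 162, 161, 161, 161, 161, 161, 159, 163, 168]
ledge 412 18 [124, 121, 124, 136, 138, 135, 127, 118, 117, 121, 124, 124, 124, 124, 124, 122, 124, 123, 123, 124, 123, 122, 121, 123, 122, 123, 122, 122, 123, 122, 123, 122, 120, 123, 123, 122, 123, 121, 122, 122, 121, 120, 120, 121, 118, 117, 116, 112, 111, 110, 109, 110, 111, 110, 110, 109, 109, 109, 109, 110, 109, 108, 107, 106, 99, 88, 76, 62, 50, 45, 45, 47, 43, 48]
ledge 440 18 [119, 119, 115, 105, 94, 74, 70, 90, 110, 122, 130, 137, 140, 142, 143, 137, 120, 107, 102, 10
[... 2267 characters left out ...]
59, 61, 62, 65, 65, 67, 67, 67, 67, 68, 68, 67, 69, 67]
70 [67, 69, 69, 68, 67, 68, 78, 98, 101, 103, 97, 73, 57, 57, 60, 62, 61, 63, 66, 64, 67, 68, 67, 69, 69, 67, 69, 68, 64, 67, 67]
72 [69, 67, 69, 68, 68, 67, 80, 100, 102, 100, 89, 65, 63, 64, 65, 67, 68, 68, 68, 68, 67, 67, 68, 68, 66, 68, 68, 67, 67, 65, 67]
74 [68, 70, 68, 69, 68, 68, 83, 97, 93, 83, 71, 66, 67, 68, 67, 68, 67, 68, 65, 66, 66, 67, 66, 66, 68, 67, 66, 67, 67, 67, 67]
76 [70, 69, 68, 69, 69, 70, 75, 75, 70, 67, 66, 68, 69, 69, 65, 68, 66, 67, 69, 67, 68, 68, 68, 68, 68, 69, 67, 67, 66, 68, 69]
78 [69, 68, 68, 69, 70, 70, 70, 66, 66, 68, 69, 68, 67, 68, 70, 68, 68, 68, 68, 66, 68, 68, 68, 69, 68, 67, 69, 67, 69, 67, 67]
```

```bash
cat >> h.py <<'E'
def rackxy(X,o=(.6408,.0079),yaw=4.1):
    a=np.radians(yaw); A=np.array([[np.cos(a),-np.sin(a)],[np.sin(a),np.cos(a)]]); Y=np.array(X,float); Y[:,:2]=(Y[:,:2]-o)@A; return Y
def castfront(c,uv,o=(.6408,.0079),yaw=4.1):
    a=np.radians(yaw); n=np.array([np.cos(a),np.sin(a),0]); C=c["pose"][:3,3]
    F=cast(c,uv,0.)-C; s=((np.r_[o,0]-C)@n)/(F@n); return rackxy(C+F*s[:,None],o,yaw)
E
python3 - <<'E'
from h import *
c=pickle.load(open("d3.pkl","rb"))["wrist"]
print("slot",(castfront(c,[(472,57.5),(472,76),(504,44.5),(504,65)])*1e3).round(1).tolist())
for z in (.1333,.1353): print("tab",(rackxy(cast(c,[(378,50.3),(378,64.6),(384,50.3),(384,64.6)],z))*1e3).round(1).tolist())
print("ledge",(rackxy(cast(c,[(412,24.5),(412,84),(440,24),(440,83.5)],.102))*1e3).round(1).tolist())
# beam edges
g=cv2.cvtColor(c["img"],cv2.COLOR_RGB2LAB).astype(int)
for v in (110,150,190): print(v,g[v,268:284,2].tolist(),g[v,350:366,2].tolist())
E
```

```text
slot [[0.0, 96.0, 118.2], [0.0, 88.2, 120.4], [-0.0, 96.0, 140.7], [-0.0, 88.8, 142.7]]
tab [[-44.5, 95.6, 133.3], [-44.2, 90.5, 133.3], [-42.1, 95.6, 133.3], [-41.8, 90.5, 133.3]]
tab [[-44.8, 95.2, 135.3], [-44.5, 90.2, 135.3], [-42.5, 95.2, 135.3], [-42.2, 90.2, 135.3]]
ledge [[-22.9, 113.5, 102.0], [-20.5, 87.0, 102.0], [-9.5, 113.8, 102.0], [-6.4, 87.3, 102.0]]
110 [143, 143, 142, 143, 143, 143, 142, 142, 139, 132, 129, 131, 129, 130, 131, 131] [129, 131, 131, 131, 131, 130, 131, 130, 131, 133, 137, 142, 142, 142, 144, 142]
150 [142, 142, 142, 142, 141, 142, 141, 142, 141, 139, 133, 131, 130, 131, 130, 130] [130, 130, 129, 131, 131, 131, 131, 130, 136, 141, 142, 142, 141, 142, 142, 141]
190 [143, 142, 142, 142, 141, 141, 142, 142, 142, 141, 139, 136, 132, 131, 131, 131] [130, 130, 130, 131, 130, 130, 134, 139, 141, 141, 141, 142, 141, 142, 142, 141]
```

```bash
python3 - <<'E'
from h import *
c=pickle.load(open("d3.pkl","rb"))["wrist"]
a=rackxy(cast(c,[(276.8,110),(277.8,150),(279.1,190)],.1503));b=rackxy(cast(c,[(360,110),(358.2,150),(356.6,190)],.1503))
print((a*1e3).round(1).tolist(),(b*1e3).round(1).tolist())
move([.6408-.0638,.0079-.0046,.1175],down(4.1))
E
```

```text
[[-82.5, 72.8, 150.3], [-82.7, 58.8, 150.3], [-82.7, 43.6, 150.3]] [[-52.9, 72.8, 150.3], [-53.0, 58.8, 150.3], [-53.0, 43.7, 150.3]]
t 10.9 at [0.5739 0.0035 0.1138] shift mm [-0.4  3.  -3.7] turn [-0.03 -0.03  0.07]
```

>>> arm_command --commands '[0, 0, 0, 0, 0, 0, 0.1, 0, 0, 0, 0, 0, 0, 0.1, 0, 0, 0, 0, 0, 0, 0.1]'

```text
t: 11.2
eef_pos: [0.5748, 0.0032, 0.1139]
tool_rot: [0.0, 0.681, 0.732, 0.0]
contact_force: [0.3, 0.0, -5.0]
gripper_width: 0.337
grasp_force: 71.0
```

>>> arm_command --commands '[-0.0005, 0, -0.0037, 0, 0, 0, 0.1, -0.0005, 0.006, -0.0037, 0, 0, 0, 0.1, -0.0005, 0.012, -0.0037, 0, 0, 0, 0.1, -0.0005, 0.018, -0.0037, 0, 0, 0, 0.1, -0.0005, 0.024, -0.0037, 0, 0, 0, 0.1, -0.0005, 0.024, -0.0037, 0, 0, 0, 0.1, -0.0005, 0.024, -0.0037, 0, 0, 0, 0.1]'

```text
t: 11.9
eef_pos: [0.5987, 0.0042, 0.1172]
tool_rot: [-0.0, 0.681, 0.732, -0.0]
contact_force: [-0.1, 0.2, -4.9]
gripper_width: 0.34
grasp_force: 71.1
```

```bash
python3 - <<'E'
from h import *
from station import read_camera
c=read_camera("wrist"); pickle.dump(c,open("d4.pkl","wb"))
o,p,r=tool(); print(p.round(4),(rackxy([p])*1e3).round(1),o["contact_force"].round(1)); move([.6,.005,.1175],down(4.1))
g=cv2.cvtColor(c["img"],cv2.COLOR_RGB2GRAY)
for u in (378,384,390): print("tab",u,35,g[35:80,u].tolist())
for v in (110,150,190): print(cv2.cvtColor(c["img"],cv2.COLOR_RGB2LAB)[v,350:366,2].tolist())
print("slot")
for v in range(38,84,3): print(v,g[v,392:470:2].tolist())
E
```

```text
[0.5985 0.0042 0.1173] [[-42.4  -0.7 117.3]] [-0.2 -0.4 -4.4]
t 11.95 at [0.5985 0.0042 0.1173] shift mm [ 0.7  1.5 -0.2] turn [-0.04  0.    0.03]
tab 378 35 [120, 118, 122, 121, 118, 117, 108, 100, 97, 98, 93, 93, 97, 96, 98, 107, 116, 120, 122, 120, 121, 119, 122, 121, 119, 121, 116, 120, 115, 107, 85, 76, 77, 71, 74, 73, 72, 77, 85, 89, 94, 91, 93, 94, 91]
tab 384 35 [105, 102, 104, 102, 102, 104, 99, 96, 97, 95, 96, 94, 96, 93, 98, 105, 117, 117, 117, 118, 119, 120, 120, 116, 118, 120, 119, 119, 113, 105, 88, 76, 74, 70, 70, 69, 68, 70, 82, 93, 91, 94, 93, 95, 90]
tab 390 35 [94, 94, 93, 94, 93, 90, 94, 94, 93, 94, 92, 93, 91, 93, 97, 104, 115, 116, 119, 117, 121, 118, 118, 119, 119, 116, 117, 119, 114, 101, 87, 76, 71, 80, 87, 98, 106, 105, 106, 106, 106, 109, 105, 102, 103]
[130, 130, 130, 131, 131, 130, 129, 130, 130, 131, 136, 142, 143, 143, 142, 141]
[130, 130, 131, 131, 131, 130, 130, 131, 135, 140, 141, 143, 143, 141, 140, 136]
[130, 130, 131, 130, 130, 130, 134, 139, 141, 142, 141, 142, 140, 139, 132, 127]
slot
38 [96, 95, 90, 90, 89, 65, 49, 50, 50, 51, 49, 51, 48, 59, 6
[... 1812 characters left out ...]
65, 65, 67, 64, 68, 65, 68, 67, 71, 68, 67, 65, 67, 68, 67]
74 [99, 89, 87, 87, 58, 48, 46, 43, 51, 59, 66, 70, 69, 67, 71, 66, 69, 67, 70, 66, 64, 65, 67, 69, 68, 64, 64, 63, 65, 65, 65, 68, 68, 64, 66, 68, 67, 67, 66]
77 [101, 91, 88, 76, 56, 51, 49, 51, 47, 51, 65, 65, 68, 67, 69, 66, 67, 67, 67, 63, 69, 64, 67, 66, 65, 67, 68, 64, 63, 67, 68, 67, 67, 68, 67, 66, 67, 66, 70]
80 [91, 83, 82, 73, 51, 50, 50, 43, 47, 56, 69, 67, 70, 67, 67, 64, 67, 68, 65, 68, 68, 69, 65, 66, 70, 69, 64, 68, 66, 67, 71, 66, 69, 65, 69, 68, 67, 68, 69]
83 [61, 63, 56, 52, 52, 50, 49, 48, 50, 55, 67, 69, 66, 70, 68, 67, 64, 65, 63, 67, 68, 67, 64, 66, 64, 67, 64, 64, 65, 67, 65, 64, 66, 66, 69, 71, 69, 67, 68]
```

>>> arm_command --commands '[0.0006, 0.0, 0, 0, 0, 0, 0.1, 0.0006, 0.005, 0, 0, 0, 0, 0.1, 0.0006, 0.01, 0, 0, 0, 0, 0.1, 0.0006, 0.014, 0, 0, 0, 0, 0.1, 0.0006, 0.018, 0, 0, 0, 0, 0.1, 0.0006, 0.018, 0, 0, 0, 0, 0.1]'

```text
t: 12.55
eef_pos: [0.6172, 0.0063, 0.1174]
tool_rot: [0.0, 0.681, 0.732, -0.0]
contact_force: [-0.9, 0.0, -3.8]
gripper_width: 0.339
grasp_force: 71.1
```

```bash
python3 - <<'E'
from h import *
o,p,r=tool(); print((rackxy([p])*1e3).round(1),o["contact_force"].round(1),o["torque"].round(2)); move([.6,.005,.1175],down(4.1))
E
```

```text
[[-2.370e+01  1.000e-01  1.174e+02]] [-0.9  0.  -3.8] [0.04 0.17 0.12]
t 12.55 at [0.6172 0.0063 0.1174] shift mm [ -0.  -17.2  -0.1] turn [0.   0.   0.05]
```

>>> arm_command --commands '[0, 0.002, 0, 0, 0, 0, 0.1, 0, 0.004, 0, 0, 0, 0, 0.1, 0, 0.005, 0, 0, 0, 0, 0.1, 0, 0.005, 0, 0, 0, 0, 0.1]'

```text
t: 12.95
eef_pos: [0.6215, 0.0065, 0.1173]
tool_rot: [-0.0, 0.681, 0.732, -0.0]
contact_force: [-3.2, 0.0, -4.1]
gripper_width: 0.345
grasp_force: 71.1
```

```bash
python3 - <<'E'
from h import *
o,p,r=tool(); print((rackxy([p])*1e3).round(1),o["contact_force"].round(1),o["torque"].round(2)); move([.6,.005,.1175],down(4.1))
E
```

```text
[[-19.4   0.  117.3]] [-3.2  0.  -4.1] [-0.06  0.23  0.01]
t 12.95 at [0.6215 0.0065 0.1173] shift mm [  0.  -21.5  -0.2] turn [-0.04  0.    0.04]
```

>>> arm_command --commands '[0, 0.0005, 0, 0, 0, 0, 0.1, 0, 0.0005, 0.002, 0, 0, 0, 0.1, 0, 0.0005, 0.004, 0, 0, 0, 0.1, 0, 0.0005, 0.006, 0, 0, 0, 0.1, 0, 0.0005, 0.006, 0, 0, 0, 0.1]'

```text
t: 13.45
eef_pos: [0.6218, 0.0066, 0.111]
tool_rot: [-0.0, 0.681, 0.732, -0.0]
contact_force: [-2.2, -0.1, -4.1]
gripper_width: 0.348
grasp_force: 71.2
```

```bash
python3 - <<'E'
from h import *
o,p,r=tool(); print((rackxy([p])*1e3).round(1),o["contact_force"].round(1),o["torque"].round(2)); move([.6,.005,.1175],down(4.1))
E
```

```text
[[-1.91e+01  1.00e-01  1.11e+02]] [-2.2 -0.1 -4.1] [0.   0.63 0.2 ]
t 13.45 at [0.6218 0.0066 0.111 ] shift mm [ -0.  -21.8  -6.4] turn [-0.05 -0.    0.04]
```

>>> arm_command --commands '[0, 0, 0.002, 0, 0, 0, 0.1, 0, 0, 0.004, 0, 0, 0, 0.1, 0, 0, 0.006, 0, 0, 0, 0.1, 0, 0, 0.006, 0, 0, 0, 0.1]'

```text
t: 13.85
eef_pos: [0.6219, 0.0066, 0.1067]
tool_rot: [-0.0, 0.681, 0.732, 0.0]
contact_force: [-9.8, -0.3, 8.3]
gripper_width: 0.339
grasp_force: 73.1
```

```bash
python3 - <<'E'
from h import *
o,p,r=tool(); print((rackxy([p])*1e3).round(1),o["contact_force"].round(1),o["torque"].round(2)); move([.6,.005,.1175],down(4.1))
E
```

```text
[[-18.9   0.  106.7]] [-9.8 -0.3  8.3] [0.2  1.73 0.36]
t 13.85 at [0.6219 0.0066 0.1067] shift mm [  0.  -22.  -10.8] turn [-0.03 -0.05  0.04]
```

>>> arm_command --commands '[0, -0.0004, 0.001, 0, 0, 0, 0.1, 0, -0.0006, 0.002, 0, 0, 0, 0.1, 0, -0.0006, 0.003, 0, 0, 0, 0.1, 0, -0.0006, 0.004, 0, 0, 0, 0.1, 0, -0.0006, 0.004, 0, 0, 0, 0.1]' --force 100

```text
t: 14.35
eef_pos: [0.6219, 0.0066, 0.1036]
tool_rot: [-0.0, 0.681, 0.732, 0.001]
contact_force: [-9.8, 0.6, 14.9]
gripper_width: 0.337
grasp_force: 98.4
```

```bash
python3 - <<'E'
from h import *
o,p,r=tool(); print((rackxy([p])*1e3).round(1),o["contact_force"].round(1),o["torque"].round(2)); move([.6,.005,.1175],down(4.1))
E
```

```text
[[-1.890e+01  1.000e-01  1.036e+02]] [-9.8  0.6 14.9] [0.07 2.   0.33]
t 14.35 at [0.6219 0.0066 0.1036] shift mm [ -0.  -22.  -13.9] turn [ 0.05 -0.06  0.04]
```

>>> arm_command --commands '[0, -0.0004, 0.001, 0, 0, 0, 0.1, 0, -0.0004, 0.002, 0, 0, 0, 0.1, 0, -0.0004, 0.002, 0, 0, 0, 0.1]'

```text
t: 14.65
eef_pos: [0.6219, 0.0067, 0.1034]
tool_rot: [-0.0, 0.681, 0.732, 0.001]
contact_force: [-15.1, 1.2, 27.9]
gripper_width: 0.345
grasp_force: 100.4
```

```bash
python3 - <<'E'
from h import *
from station import read_camera
d={n:read_camera(n) for n in ("wrist","top")}; pickle.dump(d,open("d5.pkl","wb")); c=d["wrist"]
o,p,r=tool(); print((rackxy([p])*1e3).round(1),o["contact_force"].round(1),o["torque"].round(2)); move([.6,.005,.1175],down(4.1))
g=lambda im:np.clip(255*(im/255.)**0.6,0,255).astype(np.uint8)
cv2.imwrite("pics/w5.png",cv2.resize(g(c["img"])[0:200,240:500,::-1],None,fx=3,fy=3,interpolation=cv2.INTER_CUBIC))
E
```

```text
[[-1.890e+01  1.000e-01  1.034e+02]] [-15.4   1.3  28.1] [0.1  2.92 0.29]
t 14.75 at [0.6219 0.0066 0.1034] shift mm [  0.  -22.  -14.2] turn [ 0.11 -0.11  0.04]
```

View pics/w5.png

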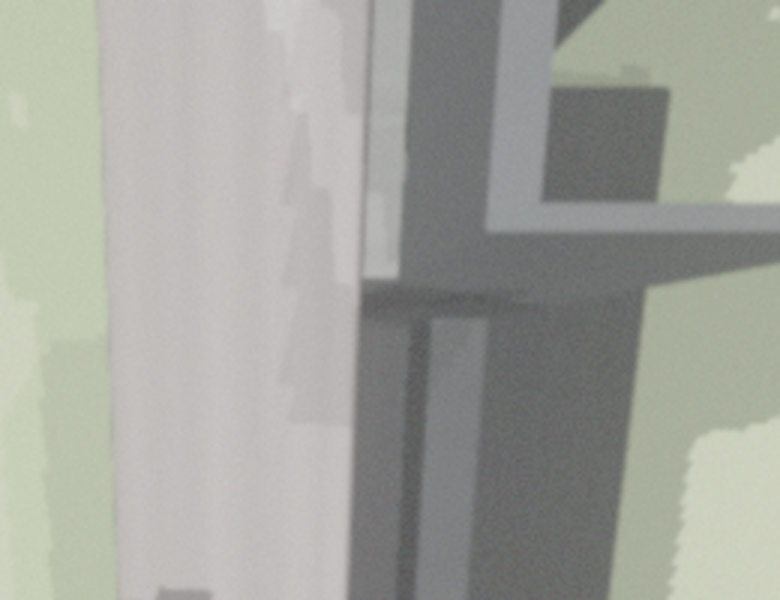

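The view shows the beam flush on the front face with the tabs in. At 28 N it sits at the hard stop. The left catch is out of frame, so I'll unload, release, rise, and then press each end with shut fingers.

>>> arm_command --commands '[0, 0, -0.0015, 0, 0, 0, 0.1, 0, 0, -0.002, 0, 0, 0, 0.6, 0, 0, -0.002, 0, 0, 0, 0.6, 0, 0, -0.002, 0, 0, 0, 0.6, 0, 0, -0.03, 0, 0, 0, 0.6, 0, 0, -0.07, 0, 0, 0, 0.6, 0, 0, -0.11, 0, 0, 0, 0.6, 0, 0, -0.14, 0, 0, 0, 0.6]'

```text
t: 15.55
eef_pos: [0.6223, 0.0062, 0.242]
tool_rot: [0.001, 0.681, 0.732, 0.001]
contact_force: [0.3, 0.5, 0.1]
gripper_width: 0.604
grasp_force: 0.0
```

```bash
python3 - <<'E'
from h import *
from station import read_camera
c=read_camera("wrist"); pickle.dump(c,open("d6.pkl","wb"))
o,p,r=tool(); print((rackxy([p])*1e3).round(1),o["contact_force"].round(1),c["pose"].round(3).tolist())
a=np.radians(4.1); W=lambda x,y,z:[.6408+x*np.cos(a)-y*np.sin(a),.0079+x*np.sin(a)+y*np.cos(a),z]
print(proj(c,[W(-3,s*y,.1515) for s in (1,-1) for y in (106,118)] if 0 else [W(x,s*y,.1515) for s in (1,-1) for y in (.106,.118) for x in (-.006,0)]).round(0).tolist())
for s in(.1,-.1): move(W(-.022,s,.175),down(94.1))
cv2.imwrite("pics/w6.png",c["img"][...,::-1])
E
```

```text
[[-16.2  -0.7 246.8]] [ 2.2 -0.2  3.5] [[0.997, 0.067, 0.023, 0.617], [0.071, -0.96, -0.272, 0.075], [0.003, 0.273, -0.962, 0.386], [0.0, 0.0, 0.0, 1.0]]
[[334.0, 69.0], [342.0, 69.0], [334.0, 51.0], [342.0, 51.0], [330.0, 311.0], [337.0, 310.0], [330.0, 321.0], [336.0, 321.0]]
t 15.6 at [0.6247 0.0061 0.2468] shift mm [100.6  -6.5  71.8] turn [  0.47   0.43 -90.  ]
t 15.6 at [0.6247 0.0061 0.2468] shift mm [-99.4  -6.5  71.7] turn [  0.47   0.43 -90.  ]
```

>>> arm_command --commands '[0.03, -0.007, 0.0, 0, 0, 0, 0, 0.06, -0.007, 0, 0, 0, 0, 0, 0.1, -0.007, 0.0, 0, 0, 0, 0, 0.1, -0.007, 0.03, 0, 0, 0, 0, 0.1, -0.007, 0.06, 0, 0, 0, 0, 0.1, -0.007, 0.08, 0, 0, 0, 0, 0.1, -0.007, 0.085, 0, 0, 0, 0, 0.1, -0.007, 0.085, 0, 0, 0, 0]'

```text
t: 16.4
eef_pos: [0.6069, 0.1055, 0.1539]
tool_rot: [-0.0, 0.681, 0.732, -0.001]
contact_force: [-0.4, -0.9, -0.1]
gripper_width: 0.002
grasp_force: 0.0
```

```bash
python3 - <<'E'
from h import *
o,p,r=tool(); print((rackxy([p])*1e3).round(1),o["contact_force"].round(1),o["gripper_width"]); move([.6,.005,.1175],down(4.1))
E
```

```text
[[-26.9  99.8 153.9]] [-0.4 -0.9 -0.1] 0.002490094281635313
t 16.4 at [0.6069 0.1055 0.1539] shift mm [-99.8 -14.   36.4] turn [-0.06  0.03  0.02]
```

Move 3 mm toward the rack and press down.

>>> arm_command --commands '[0, 0.003, 0, 0, 0, 0, 0, 0, 0.003, 0.005, 0, 0, 0, 0, 0, 0.003, 0.009, 0, 0, 0, 0, 0, 0.003, 0.011, 0, 0, 0, 0, 0, 0.003, 0.0125, 0, 0, 0, 0, 0, 0.003, 0.0135, 0, 0, 0, 0, 0, 0.003, 0.0135, 0, 0, 0, 0]'

```text
t: 17.1
eef_pos: [0.61, 0.106, 0.1417]
tool_rot: [-0.0, 0.681, 0.732, 0.0]
contact_force: [-2.7, -0.0, 6.7]
gripper_width: 0.0
grasp_force: 3.2
```

>>> arm_command --commands '[0, 0, 0.001, 0, 0, 0, 0, 0, 0, 0.002, 0, 0, 0, 0, 0, 0, 0.003, 0, 0, 0, 0, 0, 0, 0.003, 0, 0, 0, 0]'

```text
t: 17.5
eef_pos: [0.61, 0.1063, 0.1398]
tool_rot: [-0.0, 0.681, 0.732, 0.001]
contact_force: [-6.0, -0.0, 14.1]
gripper_width: -0.002
grasp_force: 7.0
```

>>> arm_command --commands '[0, 0, 0.0015, 0, 0, 0, 0, 0, 0, 0.0015, 0, 0, 0, 0, 0, 0, -0.03, 0, 0, 0, 0, 0, 0, -0.07, 0, 0, 0, 0, -0.05, 0, -0.075, 0, 0, 0, 0, -0.1, 0, -0.075, 0, 0, 0, 0, -0.15, 0, -0.075, 0, 0, 0, 0, -0.2, 0, -0.075, 0, 0, 0, 0]'

```text
t: 18.3
eef_pos: [0.6244, -0.095, 0.2134]
tool_rot: [0.0, 0.681, 0.732, 0.0]
contact_force: [0.7, 0.1, -0.8]
gripper_width: 0.0
grasp_force: 0.0
```

>>> arm_command --commands '[0, 0, 0, 0, 0, 0, 0, 0, 0, 0.03, 0, 0, 0, 0, 0, 0, 0.06, 0, 0, 0, 0, 0, 0, 0.063, 0, 0, 0, 0, 0, 0, 0.063, 0, 0, 0, 0]'

```text
t: 18.8
eef_pos: [0.624, -0.0931, 0.1497]
tool_rot: [-0.001, 0.681, 0.732, -0.001]
contact_force: [0.1, -0.7, 1.1]
gripper_width: 0.001
grasp_force: 0.0
```

```bash
python3 - <<'E'
from h import *
o,p,r=tool(); print((rackxy([p])*1e3).round(1),o["contact_force"].round(1)); move([.6,.005,.1175],down(4.1))
E
```

```text
[[-24.  -99.5 149.7]] [ 0.1 -0.7  1.1]
t 18.8 at [ 0.624  -0.0931  0.1497] shift mm [ 99.6 -16.8  32.2] turn [-0.09 -0.    0.04]
```

>>> arm_command --commands '[0, 0, 0.004, 0, 0, 0, 0, 0, 0, 0.007, 0, 0, 0, 0, 0, 0, 0.009, 0, 0, 0, 0, 0, 0, 0.0105, 0, 0, 0, 0, 0, 0, 0.012, 0, 0, 0, 0, 0, 0, 0.0125, 0, 0, 0, 0, 0, 0, 0.0125, 0, 0, 0, 0]'

```text
t: 19.5
eef_pos: [0.625, -0.0936, 0.1398]
tool_rot: [0.0, 0.681, 0.732, 0.001]
contact_force: [-4.7, 1.7, 14.2]
gripper_width: -0.001
grasp_force: 6.9
```

>>> arm_command --commands '[0, 0, 0.0015, 0, 0, 0, 0, 0, 0, 0.0015, 0, 0, 0, 0, 0, 0, -0.03, 0, 0, 0, 0, 0, -0.02, -0.07, 0, 0, 0, 0, -0.04, -0.05, -0.08, 0, 0, 0, 0, -0.08, -0.06, -0.08, 0, 0, 0, 0, -0.1, -0.06, -0.08, 0, 0, 0, 0, -0.1, -0.06, -0.08, 0, 0, 0, 0]'

```text
t: 20.3
eef_pos: [0.5709, -0.2017, 0.2185]
tool_rot: [0.001, 0.683, 0.73, -0.0]
contact_force: [0.1, -0.6, -0.7]
gripper_width: 0.001
grasp_force: 0.0
```

```bash
python3 - <<'E'
from h import *
from station import read_camera
c=read_camera("wrist"); pickle.dump(c,open("d7.pkl","wb"))
o,p,r=tool(); print((rackxy([p])*1e3).round(1),o["contact_force"].round(1))
a=np.radians(4.1); W=lambda x,y,z:[.6408+x*np.cos(a)-y*np.sin(a),.0079+x*np.sin(a)+y*np.cos(a),z]
print(proj(c,[W(x,-y,.1515) for y in (.106,.118) for x in (-.006,0)]).round(0).tolist())
E
```

```text
[[ -83.9 -201.4  218. ]] [-0.1  0.2 -0.2]
[[432.0, 75.0], [441.0, 75.0], [430.0, 94.0], [439.0, 94.0]]
```

>>> arm_command --commands '[0.05, 0, 0, 0, 0, 0, 0, 0.1, 0, 0, 0, 0, 0, 0, 0.15, 0, 0, 0, 0, 0, 0, 0.2, 0, 0, 0, 0, 0, 0, 0.22, 0, 0, 0, 0, 0, 0, 0.22, 0, 0, 0, 0, 0, 0, 0.22, 0, 0, 0, 0, 0, 0]'

```text
t: 21.05
eef_pos: [0.5557, 0.0233, 0.2175]
tool_rot: [-0.0, 0.68, 0.733, -0.0]
contact_force: [-1.0, -1.2, 0.2]
gripper_width: -0.002
grasp_force: 0.0
```

```bash
python3 - <<'E'
from h import *
from station import read_camera
c=read_camera("wrist"); pickle.dump(c,open("d8.pkl","wb")); top=read_camera("top"); sc=read_camera("scene")
pickle.dump((top,sc),open("d9.pkl","wb"))
o,p,r=tool(); print((rackxy([p])*1e3).round(1),o["contact_force"].round(1))
a=np.radians(4.1); W=lambda x,y,z:[.6408+x*np.cos(a)-y*np.sin(a),.0079+x*np.sin(a)+y*np.cos(a),z]
g=lambda im:np.clip(255*(im/255.)**0.6,0,255).astype(np.uint8)
out=[]
for f,s in (("d8.pkl",1),("d7.pkl",-1)):
    c=pickle.load(open(f,"rb")); q=proj(c,[W(x,s*y,.1515) for y in (.106,.118) for x in (-.006,0)]); print(q.round(0).tolist())
    u,v=np.clip(q.mean(0).astype(int),[40,37],[600,363]); out.append(cv2.resize(g(c["img"])[v-37:v+38,u-40:u+40,::-1],(400,375),interpolation=cv2.INTER_CUBIC))
t=cv2.resize(g(top["img"])[110:210,180:380,::-1],(400,200)); q=cv2.resize(g(sc["img"])[150:280,190:450,::-1],(400,200))
cv2.imwrite("pics/fin.png",np.vstack([np.hstack(out),np.hstack([t,q])]))
E
```

```text
[[-83.8  18.8 217.5]] [ 0.7 -1.   0.2]
[[430.0, 97.0], [439.0, 97.0], [432.0, 78.0], [441.0, 78.0]]
[[432.0, 75.0], [441.0, 75.0], [430.0, 94.0], [439.0, 94.0]]
```

View pics/fin.png

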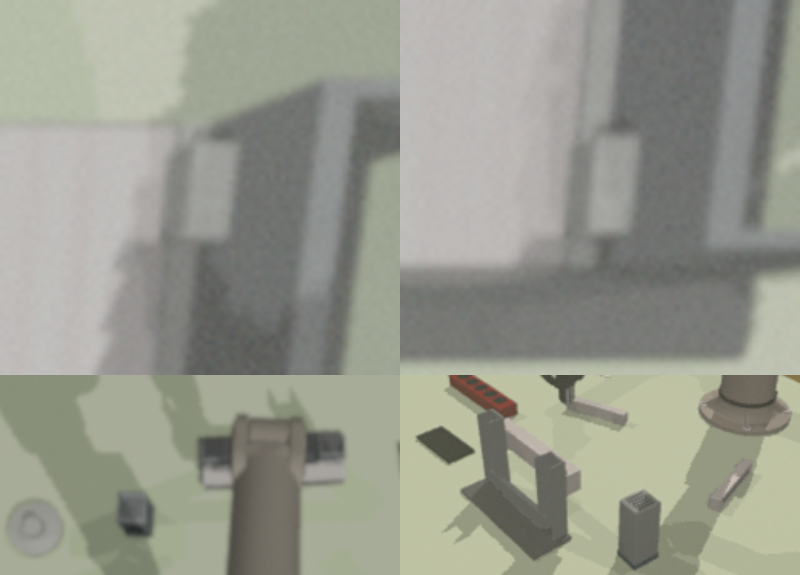

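Both catches show as light blocks about 9 px (6 mm) proud, over the end plates, at (212,190) and (612,180). The unit stands clear and nothing touches the robot.

```bash
python3 -c "
from station import hand_in; print(hand_in())"
```

```text
the job is handed in; nothing more can be done
None
```

The power unit stands upright on the bench about 250 mm to the left of the rack's middle, and the beam is hooked in and pressed to its stop. Both spring catches show out over it in the last pictures, and the job was handed in at about 21 s.

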